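# Jack the pipe arm off its packing block and let it down on the ratchet

## Robot

A 7-joint arm with a two-finger parallel gripper is mounted at the origin on the work surface. World frame = base frame: x ahead of the robot, y to its left, z up, the work surface at z = 0. Lengths are in m, angles in rad, forces in N, time in s.
With the tool pointing down it reaches from about 0.4 to 0.85 m from the base axis. Payload 10.4 kg.
Tool frame: the origin (TCP) lies on the centre line of the jaws, within the pads' length; the fingertips stand 14 mm ahead of it and the grasp point (between the pads) lies 5 mm behind it (manip.tip_reach is the distance from the TCP to the fingertips, in m); z points along the fingers, y is the line along which they close (so a half turn about z gives the same grasp; the last joint's range is limited). The gripper opens to 85 mm and grips with 20 to 120 N. Pads are 22 mm wide; open, the fingers measure 114 mm over their backs; the gripper's body (76 mm by 85 mm) begins 54 mm behind the grasp point. The pads swing forward as they close: fully open they stand 13 mm farther back than shut.
Start: joints at [1.282, 0.332, -0.065, 1.46, 0.022, 1.35, -0.088], TCP at [0.164, -0.603, 0.245] pointing down, gripper open.
Joint ranges: [-2.6, 2.6], [-0.5, 2.12], [-1.47, 1.34], [0.16, 2.42], [-1.27, 4.41], [0.06, 2.06], [-2.6, 2.6]. Speed limits (rad/s): [2.22, 2.22, 2.79, 2.79, 3.14, 3.14, 3.14].

## Interface

Orientations are given as a unit quaternion [x, y, z, w].
In Python, from workcell import manip gives the robot as it stands.
- The arm moves only by the shell command python3 -m pendant 'ROWS' [FORCE]. ROWS is JSON, a list of rows, each a list of 7 numbers: the shift along the tool's x, y, z in units of 50 mm (1.0 is 50 mm), then the turn, a rotation vector about the tool's x, y, z in units of 8 degrees (1.0 is 8 degrees), then the opening, from -1 (shut) to 1 (fully open), so that 0 is half open. In form: [[dx, dy, dz, ax, ay, az, jaw], ...]. A call has exactly 10 rows; each row is the pose to reach, as a shift and turn from the pose commanded when the call began, along the tool's axes at that moment; what a row does not reach only later rows make up. A row lasts 1/8 s, in which the tool goes at most 62.5 mm and 10.7 degrees, less where a joint would pass 70% of its speed; a pose out of reach is approached as far as the arm can. A call with a gripper value outside its range is refused whole. The fingers move at their own pace and stop on an object; FORCE is the grip in N (left out, the last holds). Time passes only in rows, so rows that repeat a pose let the fingers close, or fill a call up. It gives the time, the measured TCP pose, the force, the opening and the grip force at its end, in the units of the state.
- manip.get_obs(): the state, without advancing time (a new reading comes with each control period).
- manip.camera(name): name is "side" or "top"; returns (picture, depth): 420x560x3 uint8, red, green, blue; 420x560 float32, m along the optical axis (not along the pixel's ray), 0 where there is no reading.
- manip.get_calibration(name): a dict with "fx", "fy", "cx", "cy" (pixels), "xyz" and "orientation" of the camera in the world. Camera axes: x right, y up, looking along -z (the intrinsics and any distortion apply to the point x, -y, -z); pixel columns grow to the right and rows downward; lengths in m; the calibration is good to about 2 mm. A picture is of the moment at which its call begins. get_calibration takes no time and is no camera call.
- manip.hand_in(): hands the job in; it is judged then, once.
Trained networks look in the newest picture that a camera, given by its name, has taken for a name from the list of things; names that differ only in an ending like _2 or _b are one class to them, and where a whole thing is asked for, a point or a joint stands for the part that bears it (a point fixed in the world has none). Each returns a list of dicts, best first, with "p" (0 to 1); they miss things now and then, are a little off and sometimes report something else, mostly with a low value. They report only what shows in the picture. A call takes as long as a camera call. They do not tell look-alikes from the thing itself.
- manip.find_in(thing, camera): "box" ([left, top, right, bottom] in pixels, round what is visible of it).
- manip.trace(thing, camera): "pixels" (420x560 bool, what is visible of it) and "box" ([left, top, right, bottom] in pixels, round what is visible of it).
- manip.tip_of(thing, camera): "pixel" ([column, row] in pixels: a listed point, or the origin of a listed thing).
The state is a dict: "clock": time; "joint_pos": joint angles; "joint_velocities": joint speeds; "tau": joint torques, N m; "position": TCP position; "ee_rot": TCP orientation; "ft_force": force on the tool from outside, world axes, zero at the start; "torque": the same for the moment, N m; "grip_width": opening from 0.0 (shut) to 1.0 (fully open); "grasp_force": force on a finger pad.
Only numpy, scipy, OpenCV 4.12 (cv2) and the standard library are available. Lean on these libraries where they do the work, as an engineer would, in place of code of your own. Each camera call takes 0.05 s, during which the arm holds its last target. There are 200 camera calls.

## Task

The pipe arm of the ratchet stand is propped over a stepped packing block. Lift the red handle tooth by tooth until the arm's hanging lip clears the block's tall step and let the pawl hold it there, draw the block straight out by its low tongue and leave it standing on the bench well clear of the arm (without dragging it against the lip), then gently press the pawl's green cap down to its stop and keep it there until the arm has sunk fully home. Leave the things lying around the stand alone.

Things in the scene. Friction and masses are not known exactly. Their poses are not given: they have to be found in the camera images.
- stand: Blue ratchet stand fixed to the bench. Origin on the bench, on the slide's axis; the pawl is on its -x side (to the robot), the arm on its -y side, z up. Base plate x -70 to 60, y -60 to 60, 12 mm thick; post x 10 to 36, y -18 to 18, top at z 136 mm.
- grip (a point): Centre of the red handle, a 26 x 26 x 40 mm upright block on top of the slide, sides along the stand's x and y, free all round, at z 172 mm + h; grasped from above. The slide weighs about 0.55 kg and is oil-damped: lifting it at 25 mm/s past the pawl takes 12 to 22 N; with the pawl released it sinks by its own weight at about 25 mm/s.
- lip (a point): Middle of the lower edge of the lip hanging 24 mm below the end of the yellow arm (lip y -127 to -135 mm, lower edge at z 8 mm + h). Arm 40 mm wide (x), y -9 to -135, underside at z 32 mm + h; a 22 mm copper pipe, 150 mm long along x, is strapped across it (axis at y -85, z 65 mm + h).
- pawl: Orange sprung pawl lever on the stand's robot side, hinged along y at stand x -24.5, z 75 mm (its origin). Its nose rests in the slide's teeth, its lever runs towards -x and carries the green press cap. Pressing the cap down swings the nose out of the teeth; let go, it springs back and catches. More than 15 N on it harms the pawl.
- block: Loose aluminium stepped packing block, 0.45 kg, 150 mm long (its y), 30 mm wide (x). Origin: centre of underside. Tall step: y 30 to 75 mm, 67 mm high, under the arm behind the lip. Low tongue: y -75 to 30 mm, 30 mm high, sticks out past the lip towards the stand's -y; pinch it across x at y about -45 mm and slide it out along its -y.
- jar: Small jar, 60 mm across, 85 mm tall; leave alone. Origin under its centre.
- wrench: Wrench lying on the bench behind the arm; leave alone. Origin under its middle.
- coupling: Copper pipe coupling, 40 mm across, 32 mm tall, standing in front of the arm; leave alone. Origin under its centre.
- slide: Toothed upright slide, one piece with red handle and yellow arm. Frame parallel to the stand's, origin on its axis; its height z over the bench, h: 0 fully home, top stop 85 mm. The pawl holds it at h 17, 27 ... 77 mm (10 mm teeth); a lift ending in between sinks back to the lower tooth. Starts at 37 or 47. From h 67 up the lip passes over the block; at 57 it is 2 mm too low.
- lever_end (a point): Centre of the top face of the lever's end, 90 mm from the hinge, about 91 mm above the bench. The green cap (26 mm disc) sits over it on a screw, its top 8 to 20 mm above this point, set differently each time: feel for it. Press it down some 10 mm (first 2 to 4 N) to release; the solid stop comes at about 12.5 mm. Stay on the stop (5 to 8 N) until the slide is home.
Things that resemble listed ones, but are neither listed nor needed, are in the scene too. Leave any orange or purple look-alike of the block alone.

How it is judged:
On the way, in this order (a step that is already met when the one before it is completed fails the run):
1. the arm is raised so that its lip clears the block, and the pawl alone holds it there (slide above 0.063, handle let go) (z of slide in the frame of stand above 0.063 m and contact force between the fingers and slide below 0.3 N), for 0.3 s.
2. the block is drawn out clear of the arm while the pawl still holds it up (block origin more than 0.09 from the lip, slide above 0.063) (horizontal distance between block and lip above 0.09 m and z of slide in the frame of stand above 0.063 m), for 0.2 s.
At the end, for the whole second after the job is handed in: the slide is home (within 3 mm of its bottom stop) and the block stands upright and at rest on the bench, its origin more than 90 mm from the lip (z of slide in the frame of stand below 0.003 m and horizontal distance between block and lip above 0.09 m and height (world z) of block below 0.005 m and angle between block's own z axis and vertical below 0.1 rad and linear speed of block below 0.02 m/s); the robot touches nothing.
It fails at once if the pawl is pressed with more than 15 N (contact force between the fingers and pawl above 15 N).
It fails at once if the block is dragged or jammed against the arm with more than 8 N (contact force between block and slide above 8 N).
It fails at once if the block is tipped over (angle between block's own z axis and vertical above 0.5 rad).
It fails at once if the jar, wrench or coupling is moved by more than 20 mm (distance of any of jar, wrench, coupling from where it was at the start of the episode above 0.02 m).
It also fails if it takes over 72 s, if anything falls off the work surface, if the arm or the gripper's body presses on something with over 40 N, if the wrist force passes 120 N, or if a joint passes its speed limit or range.

## Working session

There is one attempt and no reset: what is moved stays moved. The work goes in short steps, Python scripts to look and compute and a shell command to move; the robot and the scene stay as the last step left them, time stands still between calls to the robot, and variables do not carry over. Pictures are saved under pics/ and viewed, at most 10 in all, crops included, and the job is handed in when it is done.

```bash
mkdir -p pics
cat > h.py <<'E'
import numpy as np,cv2
from scipy.spatial.transform import Rotation as R
from workcell import manip
def ray(cam,px):
    c=manip.get_calibration(cam);
    M=R.from_quat(c["orientation"]).as_matrix()
    d=np.array([(px[0]-c["cx"])/c["fx"],-(px[1]-c["cy"])/c["fy"],-1.])
    return np.array(c["xyz"]),M@d
def pt(cam,px,depth):
    o,d=ray(cam,px); return o+d*depth
def cloud(cam,depth):
    c=manip.get_calibration(cam);M=R.from_quat(c["orientation"]).as_matrix()
    v,u=np.mgrid[:420,:560]
    D=np.stack([(u-c["cx"])/c["fx"],-(v-c["cy"])/c["fy"],-np.ones(u.shape)],-1)*depth[...,None]
    return D@M.T+np.array(c["xyz"])
def atz(cam,px,z):
    o,d=ray(cam,px); return o+d*(z-o[2])/d[2]
E
python3 - <<'E'
from h import *
out=[]
for cam in("top","side"):
    c=manip.get_calibration(cam);print({k:np.round(v,3).tolist() if not isinstance(v,str) else v for k,v in c.items()})
    im,d=manip.camera(cam);np.savez(cam+".npz",im=im,d=d)
    cv2.imwrite(f"pics/{cam}0.png",im[:,:,::-1])
    C=cloud(cam,d)
    for t in("stand","grip","lip","pawl","block","jar","wrench","coupling","lever_end"):
        r=manip.tip_of(t,cam)
        for q in r[:3]:
            u,v=q["pixel"];i,j=min(max(int(v),0),419),min(max(int(u),0),559)
            print(cam,t,round(q["p"],2),np.round(q["pixel"]),np.round(C[i,j],3), np.round(atz(cam,q["pixel"],0),3))
print(manip.get_obs())
E
```

```text
{'fx': 538.529, 'fy': 538.529, 'cx': 286.182, 'cy': 212.837, 'xyz': [0.442, 0.066, 1.169], 'orientation': [0.04, -0.029, -0.704, 0.708]}
top stand 0.7 [288. 202.] [0.569 0.08  0.095] [0.58  0.081 0.   ]
top grip 0.58 [287. 183.] [0.586 0.08  0.236] [0.622 0.083 0.   ]
top lip 0.59 [346. 212.] [ 0.55  -0.037  0.091] [ 0.558 -0.046  0.   ]
top pawl 0.86 [279. 206.] [0.563 0.1   0.081] [0.572 0.101 0.   ]
top block 0.87 [419. 301.] [ 0.373 -0.193  0.034] [ 0.369 -0.2    0.   ]
top block 0.78 [395. 160.] [ 0.669 -0.145  0.03 ] [ 0.675 -0.153  0.   ]
top block 0.74 [355. 216.] [ 0.55  -0.06   0.028] [ 0.552 -0.064  0.   ]
top jar 0.57 [231. 167.] [0.642 0.197 0.083] [0.657 0.207 0.   ]
top wrench 0.98 [326. 149.] [ 0.699 -0.001  0.01 ] [ 0.7   -0.002  0.   ]
top coupling 0.47 [309. 261.] [ 0.455  0.037 -0.002] [0.453 0.035 0.   ]
top lever_end 0.74 [272. 252.] [0.469 0.111 0.104] [0.471 0.115 0.   ]
{'fx': 457.283, 'fy': 457.283, 'cx': 272.179, 'cy': 197.686, 'xyz': [0.308, -0.562, 0.692], 'orientation': [0.408, -0.081, -0.153, 0.896]}
side stand 0.95 [282. 228.] [0.575 0.075 0.015] [0.58
[... 1164 characters left out ...]
int_pos': array([ 1.28238105,  0.33220936, -0.06469585,  1.46007807,  0.02161656,
        1.34989302, -0.08848557]), 'joint_velocities': array([-0.00023028, -0.00110593, -0.00130813, -0.00096464,  0.00026472,
       -0.00075348, -0.00078736]), 'tau': array([ 6.96069515e-05, -6.25262189e+01,  4.92524437e-02, -3.91842628e+01,
        1.64017832e-02,  1.81081392e-03,  8.07247466e-05]), 'position': array([ 0.16420395, -0.60307714,  0.24534215]), 'ee_rot': array([9.91179652e-01, 1.32525072e-01, 9.11615791e-06, 5.29076350e-05]), 'ft_force': array([-0.32573582,  1.06370905, -0.41449097]), 'torque': array([-0.03830166,  0.00867317,  0.0152393 ]), 'grasp_force': 0.0, 'grip_width': 0.9986433450593905}
```

View pics/top0.png

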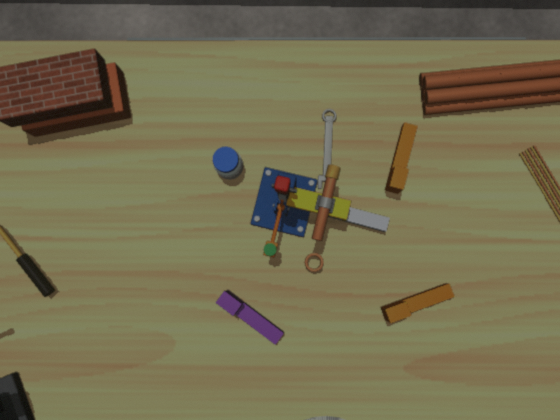

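View pics/side0.png

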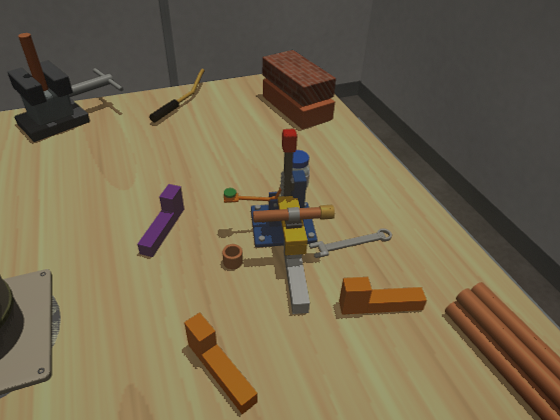

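Top view: the silver block is under the yellow arm, with its tongue at about (368,219). Its look-alikes are orange at (403,158), orange at (419,303) and purple at (250,317). The red handle is at (283,184), the green cap at (270,249), the coupling at (314,262), the wrench at (328,150) and the jar at (228,161). I choose the silver block, and next I measure poses from the clouds and check a crop.

Run:
```python
from h import *
tiles=[]
for cam,(a,b,c_,d_) in(("top",(140,270,230,400)),("side",(120,320,210,370))):
    z=np.load(cam+".npz");im,d=z["im"],z["d"];C=cloud(cam,d)
    hsv=cv2.cvtColor(im,cv2.COLOR_RGB2HSV);H,S,V=[hsv[...,i].astype(int) for i in range(3)]
    roi=np.zeros(d.shape,bool);roi[a:b,c_:d_]=1;roi&=d>0
    masks=dict(red=(H<4)|(H>176),green=(H>50)&(H<85),yellow=(H>24)&(H<33)&(S>200),blue=(H>100)&(H<125),grey=(S<60))
    for n,m in masks.items():
        m=m&roi&((S>150)if n!="grey" else (V>80))
        P=C[m]
        lo,hi=dict(red=(.15,.35),green=(.08,.13),yellow=(.06,.12),blue=(.006,.02),grey=(.022,.036))[n]
        P=P[(P[:,2]>lo)&(P[:,2]<hi)]
        if n=="red": P=P[P[:,2]>np.percentile(P[:,2],95)-.006]
        if n=="green" and len(P): P=P[P[:,2]>np.percentile(P[:,2],95)-.005]
        if n=="yellow": P=P[P[:,2]>np.percentile(P[:,2],90)-.008]
        if len(P)<5: print(cam,n,len(P));continue
        r=cv2.minAreaRect((P[:,:2]*1000).astype(np.float32))
        print(cam,n,len(P),"med",np.round(np.median(P,0),4),"rect",np.round(np.array(r[0]),1),np.round(r[1],1),round(r[2],1),"z90",round(np.percentile(P[:,2],90),4))
    tiles.append(cv2.resize(im[a:b,c_:d_],None,fx=3,fy=3,interpolation=cv2.INTER_CUBIC)[:580,:,::-1])
cv2.imwrite("pics/crop1.png",tiles[0]); cv2.imwrite("pics/crop2.png",tiles[1])
```

```text
top red 179 med [0.5854 0.0889 0.239 ] rect [585.4  89.3] [24.4 23. ] 77.1 z90 0.2406
top green 0Traceback (most recent call last):
  File "<stdin>", line 15, in <module>
    return _quantile_unchecked(
        a, q, axis, out, overwrite_input, method, keepdims, weights)
    return _ureduce(a,
                    func=_quantile_ureduce_func,
    ...<5 lines>...
                    overwrite_input=overwrite_input,
                    method=method)
    r = func(a, **kwargs)
    result = _quantile(arr,
                       quantiles=q,
    ...<2 lines>...
                       out=out,
                       weights=wgt)
    slices_having_nans = np.isnan(arr[-1, ...])
                                  ~~~^^^^^^^^^
IndexError: index -1 is out of bounds for axis 0 with size 0
```

Run:
```python
from h import *
for cam,(a,b,c_,d_) in(("top",(150,262,235,400)),("side",(120,320,210,370))):
    z=np.load(cam+".npz");im,d=z["im"],z["d"];C=cloud(cam,d)
    hsv=cv2.cvtColor(im,cv2.COLOR_RGB2HSV);H,S,V=[hsv[...,i].astype(int) for i in range(3)]
    roi=np.zeros(d.shape,bool);roi[a:b,c_:d_]=1;roi&=d>0
    masks=dict(red=((H<5)|(H>172))&(S>120),green=(H>45)&(H<90)&(S>90),yellow=(H>20)&(H<35)&(S>150),blue=(H>100)&(H<125)&(S>80),grey=(S<70)&(V>60))
    lims=dict(red=(.15,.35),green=(.08,.13),yellow=(.06,.12),blue=(.006,.02),grey=(.022,.036))
    for n,m in masks.items():
        lo,hi=lims[n];P=C[m&roi];P=P[(P[:,2]>lo)&(P[:,2]<hi)]
        if n in("red","green","yellow") and len(P): P=P[P[:,2]>np.percentile(P[:,2],92)-.006]
        if len(P)<5: print(cam,n,len(P));continue
        r=cv2.minAreaRect((P[:,:2]*1000).astype(np.float32))
        print(cam,n,len(P),"med",np.round(np.median(P,0),4),"rect",np.round(np.array(r[0]),1),np.round(r[1],1),round(r[2],1),"corners",np.round(cv2.boxPoints(r)).astype(int).tolist(),"z90",round(np.percentile(P[:,2],90),4))
    cv2.imwrite(f"pics/crop_{cam}.png",cv2.resize(im[a:b,c_:d_],None,fx=3 if cam=="side" else 4.5,fy=3 if cam=="side" else 4.5,interpolation=cv2.INTER_CUBIC)[:600,:800,::-1])
```

```text
top red 189 med [0.5854 0.0889 0.2389] rect [585.8  89.4] [25.8 23.5] 82.2 corners [[572, 78], [596, 75], [599, 101], [576, 104]] z90 0.2406
top green 114 med [0.4746 0.115  0.1056] rect [473.6 114.9] [23.7 21.7] 89.9 corners [[463, 103], [484, 103], [484, 127], [463, 127]] z90 0.1082
top yellow 719 med [0.5684 0.0317 0.0937] rect [569.3  18.9] [122.8  39.2] 76.7 corners [[536, -36], [574, -45], [602, 74], [564, 83]] z90 0.0961
top blue 1763 med [0.561  0.113  0.0128] rect [580.6  90.6] [117.6 127.5] 76.7 corners [[505, 48], [629, 19], [656, 133], [532, 162]] z90 0.0157
top grey 588 med [ 0.5419 -0.0887  0.0308] rect [596.2  27.8] [345.2  43.1] 65.2 corners [[504, -120], [543, -138], [688, 175], [649, 194]] z90 0.0335
side red 92 med [0.5852 0.086  0.2399] rect [585.5  88.8] [20.6 22.2] 73.2 corners [[572, 82], [593, 76], [599, 95], [578, 102]] z90 0.2414
side green 91 med [0.4755 0.1158 0.1058] rect [475.7 115.9] [23.6 22.2] 76.4 corners [[462, 107], [484, 102], [489, 125], [468, 130]] z90 0.1076
side yellow 479 med [ 0.5663 -0.0139  0.0946] rect [529.2  30.6] [128.4 123.8] 76.1 corners [[454, -17], [574, -47], [605, 78], [485, 108]] z90 0.0959
side blue 446 med [0.5403 0.0665 0.0139] rect [581.   90.1] [116.4 126.2] 76.5 corners [[506, 48], [629, 19], [656, 132], [533, 161]] z90 0.0153
side grey 847 med [ 0.5447 -0.0832  0.0318] rect [595.4  32.9] [352.   45.6] 65.8 corners [[502, -118], [544, -137], [688, 184], [647, 203]] z90 0.0335
```

View pics/crop_top.png

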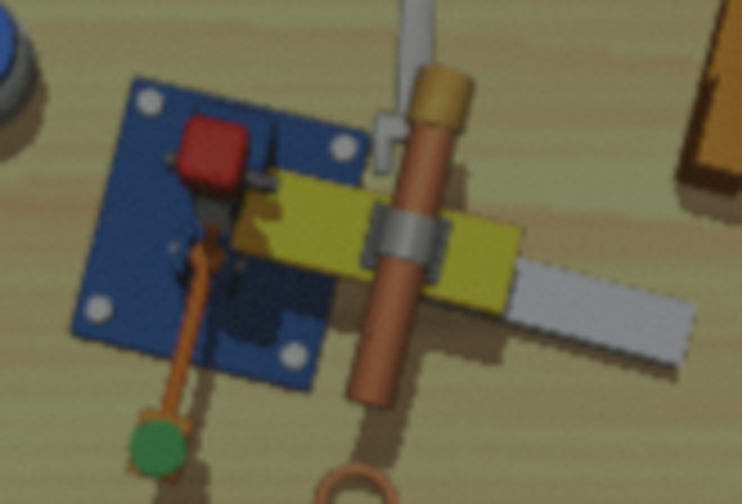

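The crop confirms it: the silver tongue sticks out from under the yellow arm at crop (600,310). Handle top at z≈0.239 gives h≈47. Stand origin is about (0.5856, 0.0892) with yaw -13.2°. I fit the block next while moving.

```bash
cat >> h.py <<'E'
YAW=np.deg2rad(-13.2);O=np.array([.5856,.0892]);
Rs=np.array([[np.cos(YAW),-np.sin(YAW)],[np.sin(YAW),np.cos(YAW)]])
def s2w(x,y,z): return np.append(O+Rs@np.array([x,y]),z)
def w2s(p): return np.append(Rs.T@(np.asarray(p)[:2]-O),p[2])
def need(target,yaw=YAW):
    """tool-axes shift (50mm units) and turn (8deg units) to world TCP target, tool y along stand x"""
    o=manip.get_obs();T=R.from_quat(o["ee_rot"])
    G=R.from_matrix(np.array([[-np.sin(yaw),np.cos(yaw),0],[np.cos(yaw),np.sin(yaw),0],[0,0,-1.]]).T)
    return np.round(T.inv().apply(target-o["position"])/.05,3),np.round(np.rad2deg((T.inv()*G).as_rotvec())/8,3)
E
python3 - <<'E'
from h import *
for cam in("top","side"):
    z=np.load(cam+".npz");im,d=z["im"],z["d"];C=cloud(cam,d)
    S=cv2.cvtColor(im,cv2.COLOR_RGB2HSV)[...,1]
    L=(C[...,:2]-O)@Rs
    m=(S<80)&(np.abs(L[...,0])<.045)&(L[...,1]<-.14)&(L[...,1]>-.27)&(abs(C[...,2]-.03)<.006)
    P=C[m];r=cv2.minAreaRect((P[:,:2]*1000).astype(np.float32));Q=L[m]*1000
    print(cam,m.sum(),np.round(r[0],1),np.round(r[1],1),round(r[2],1),"stand-frame x",np.round(np.percentile(Q[:,0],[1,50,99]),1),"y",np.round(np.percentile(Q[:,1],[1,99]),1))
    for lo in range(-240,-135,15):
        q=Q[(Q[:,1]>lo)&(Q[:,1]<lo+15)]
        if len(q)>10: print(lo,np.round(np.percentile(q[:,0],[3,97]),1))
print(need(s2w(0,0,.345)))
E
python3 -m pendant '[[0.6,-0.55,-0.4,0,0,-0.4,0.4],[1.2,-1.1,-0.8,0,0,-0.8,0.4],[1.8,-1.7,-1.2,0,0,-1.2,0.4],[2.4,-2.25,-1.6,0,0,-1.6,0.4],[3,-2.8,-2,0,0,-2,0.4],[3.6,-3.35,-2,0,0,-2.4,0.4],[4.2,-3.9,-2,0,0,-2.8,0.4],[4.8,-4.5,-2,0,0,-3.2,0.4],[5.4,-5,-2,0,0,-3.6,0.4],[6,-5.6,-2,0,0,-4,0.4]]'
python3 -c "
from h import *
print(need(s2w(0,0,.345)),need(s2w(0,0,.219-.005)))"
```

```text
top 574 [542.7 -88.8] [85.9 30.6] 75.1 stand-frame x [-16.2  -1.2  14. ] y [-225.2 -141. ]
-225 [-16.2  11.9]
-210 [-16.2  12.3]
-195 [-15.5  12.6]
-180 [-15.   13.5]
-165 [-14.6  13.8]
-150 [-14.  14.]
side 671 [543.3 -89. ] [86.2 29.9] 75.1 stand-frame x [-15.8  -1.   14.1] y [-224.9 -141.1]
-225 [-15.9  12.4]
-210 [-15.4  13. ]
-195 [-15.3  13.7]
-180 [-14.6  13.3]
-165 [-14.2  13.9]
-150 [-13.7  14.2]
(array([ 11.769, -11.145,  -1.994]), array([ 1.000e-03,  0.000e+00, -7.696e+00]))
clock: 2.25
position: [0.3806, -0.2524, 0.3442]
ee_rot: [0.916, 0.402, -0.0, -0.0]
ft_force: [1.2, 0.1, -0.1]
grip_width: 0.7
grasp_force: 0.0
(array([ 7.803, -1.611, -0.017]), array([-0.007, -0.   , -3.68 ])) (array([ 7.803, -1.608,  2.603]), array([-0.007, -0.   , -3.68 ]))
```

```bash
python3 -m pendant '[[0.9,-0.18,0,0,0,-0.45,0.4],[1.8,-0.36,0,0,0,-0.9,0.4],[2.7,-0.54,0,0,0,-1.35,0.4],[3.6,-0.72,0,0,0,-1.8,0.4],[4.5,-0.9,0,0,0,-2.25,0.4],[5.4,-1.1,0,0,0,-2.7,0.4],[6.3,-1.3,0,0,0,-3.15,0.4],[7.2,-1.5,0,0,0,-3.6,0.4],[7.78,-1.6,0,0,0,-3.68,0.4],[7.78,-1.6,0,0,0,-3.68,0.4]]'
python3 -c "
from h import *
print(need(s2w(0,0,.345)),need(s2w(0,0,.219-.005)))"
```

```text
clock: 3.5
position: [0.5852, 0.089, 0.3437]
ee_rot: [0.783, 0.622, -0.0, -0.001]
ft_force: [-1.2, -0.9, 1.1]
grip_width: 0.703
grasp_force: 0.0
(array([ 0.006,  0.007, -0.027]), array([-0.018, -0.008,  0.02 ])) (array([0.003, 0.013, 2.593]), array([-0.018, -0.008,  0.02 ]))
```

```bash
python3 -m pendant '[[0,0,0.4,0,0,0,0.2],[0,0,0.9,0,0,0,0.2],[0,0,1.4,0,0,0,0.2],[0,0,1.9,0,0,0,0.2],[0,0,2.3,0,0,0,0.2],[0,0,2.55,0,0,0,0.2],[0,0,2.55,0,0,0,0],[0,0,2.55,0,0,0,-1],[0,0,2.55,0,0,0,-1],[0,0,2.55,0,0,0,-1]]' 60
python3 -m pendant '[[0,0,0,0,0,0,-1],[0,0,0,0,0,0,-1],[0,0,-0.05,0,0,0,-1],[0,0,-0.1,0,0,0,-1],[0,0,-0.15,0,0,0,-1],[0,0,-0.2,0,0,0,-1],[0,0,-0.25,0,0,0,-1],[0,0,-0.3,0,0,0,-1],[0,0,-0.35,0,0,0,-1],[0,0,-0.4,0,0,0,-1]]' 60
```

```text
clock: 4.75
position: [0.5851, 0.0861, 0.2188]
ee_rot: [0.784, 0.62, -0.0, 0.0]
ft_force: [-7.0, -0.5, 3.1]
grip_width: 0.296
grasp_force: 59.2
clock: 6.0
position: [0.5851, 0.0861, 0.2378]
ee_rot: [0.784, 0.62, -0.0, -0.0]
ft_force: [-4.8, 3.6, -10.1]
grip_width: 0.293
grasp_force: 61.5
```

```bash
python3 -m pendant '[[0,0,-0.05,0,0,0,-1],[0,0,-0.1,0,0,0,-1],[0,0,-0.15,0,0,0,-1],[0,0,-0.2,0,0,0,-1],[0,0,-0.25,0,0,0,-1],[0,0,-0.27,0,0,0,-1],[0,0,-0.27,0,0,0,-1],[0,0,-0.27,0,0,0,-1],[0,0,-0.27,0,0,0,-1],[0,0,-0.27,0,0,0,-1]]' 60
python3 -m pendant '[[0,0,0,0,0,0,-1],[0,0,0.03,0,0,0,-1],[0,0,0.06,0,0,0,-0.5],[0,0,0.06,0,0,0,-0.1],[0,0,0.06,0,0,0,0.2],[0,0,0.06,0,0,0,0.2],[0,0,-0.5,0,0,0,0.2],[0,0,-1,0,0,0,0.2],[0,0,-1.4,0,0,0,0.2],[0,0,-1.4,0,0,0,0.2]]'
python3 - <<'E'
from h import *
im,d=manip.camera("side");C=cloud("side",d)
H,S,V=cv2.split(cv2.cvtColor(im,cv2.COLOR_RGB2HSV))
L=(C[...,:2]-O)@Rs
m=(S>120)&((H<5)|(H>172))&(np.abs(L)<.03).all(-1)&(C[...,2]>.15)
print(m.sum(),"top z",np.percentile(C[m][:,2],[10,90,98]))
y=(S>150)&(H>20)&(H<35)&(abs(L[...,0])<.03)&(L[...,1]<-.11)&(L[...,1]>-.15);print("arm z",np.percentile(C[y][:,2],[2,90,98]),C[y].shape)
cv2.imwrite("pics/side1.png",cv2.resize(im[80:330,180:420],None,fx=2.4,fy=2.4)[:,:,::-1])
print(need(s2w(-.0015,-.196,.3),YAW+np.deg2rad(-1.7)))
E
```

```text
clock: 7.25
position: [0.5851, 0.0861, 0.2523]
ee_rot: [0.784, 0.62, -0.0, 0.0]
ft_force: [-7.3, 2.5, -5.8]
grip_width: 0.296
grasp_force: 62.1
clock: 8.5
position: [0.5863, 0.086, 0.3229]
ee_rot: [0.784, 0.62, 0.001, 0.001]
ft_force: [-0.8, -0.3, 0.1]
grip_width: 0.601
grasp_force: 0.0
104 top z [0.2672624  0.2711102  0.27179038]
arm z [0.09291408 0.12567891 0.12630793] (241, 3)
(array([-3.855, -0.042,  0.43 ]), array([ 0.009, -0.002,  0.195]))
```

View pics/side1.png

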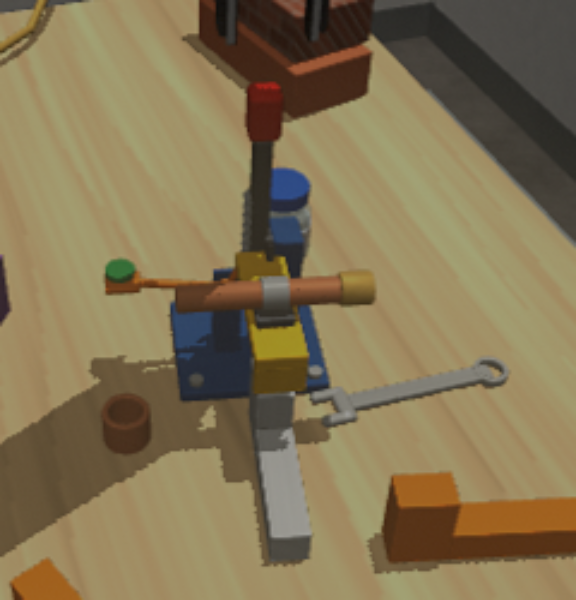

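The arm stands at h=77, with the handle at crop (265,110) released. The silver block sits under the lip with its tongue free at crop (283,490). Moving over the tongue.

```bash
python3 -m pendant '[[-0.5,0,0,0,0,0,0.2],[-1,0,0,0,0,0.1,0.2],[-1.6,0,0,0,0,0.15,0.2],[-2.2,-0.02,0,0,0,0.2,0.2],[-2.8,-0.04,0,0,0,0.2,0.2],[-3.4,-0.04,0.3,0,0,0.2,0.2],[-3.93,-0.04,0.8,0,0,0.2,0.2],[-3.93,-0.04,1.6,0,0,0.2,0.2],[-3.93,-0.04,2.4,0,0,0.2,0.2],[-3.93,-0.04,3,0,0,0.2,0.2]]'
python3 - <<'E'
from h import *
yb=YAW+np.deg2rad(-1.7)
print(need(s2w(-.0016,-.200,.020),yb))
im,d=manip.camera("side");C=cloud("side",d);S=cv2.cvtColor(im,cv2.COLOR_RGB2HSV)[...,1]
cv2.imwrite("pics/side2.png",cv2.resize(im[150:350,200:400],None,fx=3,fy=3)[:,:,::-1])
E
```

```text
clock: 9.8
position: [0.537, -0.1051, 0.1684]
ee_rot: [0.793, 0.609, -0.001, -0.001]
ft_force: [-0.2, -0.6, 0.3]
grip_width: 0.597
grasp_force: 0.0
(array([0.006, 0.033, 2.969]), array([-0.018,  0.001, -0.006]))
```

View pics/side2.png

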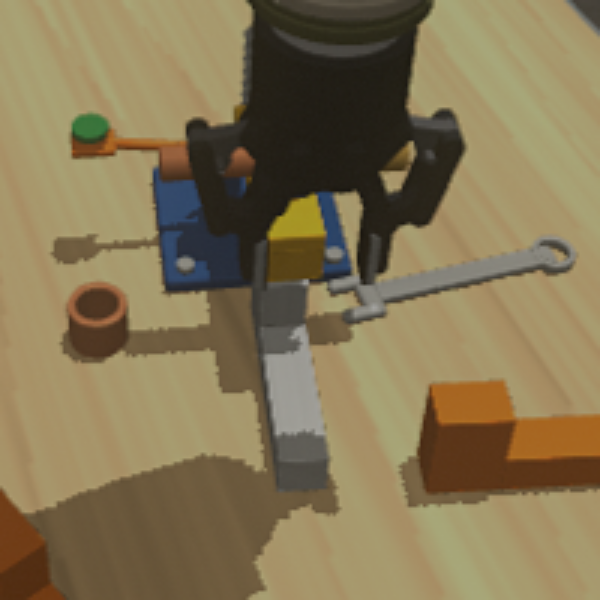

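The fingers straddle the tongue line from above, with the tongue at crop (290,390). Descending and closing.

```bash
python3 -m pendant '[[0,0.03,0.6,0,0,0,0.2],[0,0.03,1.2,0,0,0,0.2],[0,0.03,1.8,0,0,0,0.2],[0,0.03,2.3,0,0,0,0.2],[0,0.03,2.7,0,0,0,0.2],[0,0.03,2.94,0,0,0,0.2],[0,0.03,2.94,0,0,0,0],[0,0.03,2.94,0,0,0,-0.2],[0,0.03,2.94,0,0,0,-1],[0,0.03,2.94,0,0,0,-1]]' 40
python3 -m pendant '[[0,0,0,0,0,0,-1],[0,0,0,0,0,0,-1],[-0.1,0,0,0,0,0,-1],[-0.2,0,0,0,0,0,-1],[-0.3,0,0,0,0,0,-1],[-0.4,0,0,0,0,0,-1],[-0.5,0,0,0,0,0,-1],[-0.6,0,0,0,0,0,-1],[-0.7,0,0,0,0,0,-1],[-0.8,0,0,0,0,0,-1]]' 40
```

```text
clock: 11.1
position: [0.5402, -0.1054, 0.0253]
ee_rot: [0.793, 0.609, 0.0, 0.001]
ft_force: [-3.1, 0.6, 6.8]
grip_width: 0.346
grasp_force: 40.4
clock: 12.35
position: [0.5307, -0.143, 0.0253]
ee_rot: [0.793, 0.61, 0.001, 0.0]
ft_force: [1.6, 5.4, 4.6]
grip_width: 0.343
grasp_force: 39.9
```

```bash
python3 -m pendant '[[-0.2,0,0,0,0,0,-1],[-0.4,0,0,0,0,0,-1],[-0.6,0,0,0,0,0,-1],[-0.8,0,0,0,0,0,-1],[-1,0,0,0,0,0,-1],[-1.2,0,0,0,0,0,-1],[-1.4,0,0,0,0,0,-1],[-1.6,0,0,0,0,0,-1],[-1.8,0,0,0,0,0,-1],[-2,0,0,0,0,0,-1]]' 40
python3 -m pendant '[[0,0,0,0,0,0,-1],[0,0,0,0,0,0,-0.5],[0,0,0,0,0,0,-0.1],[0,0,0,0,0,0,0.1],[0,0,0,0,0,0,0.2],[0,0,0,0,0,0,0.2],[0,0,-0.5,0,0,0,0.2],[0,0,-1,0,0,0,0.2],[0,0,-2,0,0,0,0.2],[0,0,-3,0,0,0,0.2]]'
python3 - <<'E'
from h import *
im,d=manip.camera("side");cv2.imwrite("pics/side3.png",im[:,:,::-1])
C=cloud("side",d);H,S,V=cv2.split(cv2.cvtColor(im,cv2.COLOR_RGB2HSV));L=(C[...,:2]-O)@Rs
m=(S>120)&((H<5)|(H>172))&(np.abs(L)<.03).all(-1)&(C[...,2]>.15)
print("handle top",m.sum(),np.percentile(C[m][:,2],90) if m.any() else 0)
c=(S>90)&(H>45)&(H<90)&(np.hypot(L[...,0]+.1145,L[...,1])<.03)&(C[...,2]>.08);P=C[c];print("cap",len(P),np.median(P,0),np.percentile(P[:,2],[50,90]))
print("to above cap",need(s2w(-.1145,0,.2)))
E
```

```text
clock: 13.6
position: [0.505, -0.2397, 0.0253]
ee_rot: [0.793, 0.61, 0.001, 0.0]
ft_force: [2.2, 5.5, 4.8]
grip_width: 0.34
grasp_force: 40.0
clock: 14.85
position: [0.5034, -0.2404, 0.1756]
ee_rot: [0.793, 0.609, -0.0, -0.0]
ft_force: [-0.5, -0.9, 0.5]
grip_width: 0.603
grasp_force: 0.0
handle top 0 0
cap 91 [0.47545762 0.11433883 0.10623574] [0.10623574 0.10749492]
to above cap (array([ 6.725, -2.454, -0.38 ]), array([ 0.058,  0.015, -0.213]))
```

View pics/side3.png

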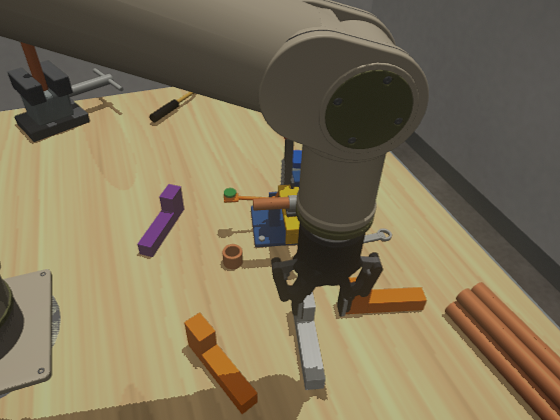

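The block stands upright, well out from the arm, at (310,350). Now going over the cap at (230,193), raising first to clear the pipe.

```bash
python3 -m pendant '[[0,0,-0.9,0,0,0,-0.2],[0.3,-0.1,-1.8,0,0,0,-1],[1.1,-0.4,-2,0,0,0,-1],[1.9,-0.7,-2,0,0,-0.1,-1],[2.7,-1,-2,0,0,-0.2,-1],[3.6,-1.3,-2,0,0,-0.2,-1],[4.5,-1.6,-2,0,0,-0.2,-1],[5.4,-1.9,-2,0,0,-0.2,-1],[6.2,-2.2,-2,0,0,-0.2,-1],[6.72,-2.45,-2,0,0,-0.2,-1]]'
python3 -c "
from h import *
print(need(s2w(-.1145,0,.135)))"
```

```text
clock: 16.15
position: [0.4714, 0.1178, 0.2743]
ee_rot: [0.784, 0.621, 0.0, 0.0]
ft_force: [1.3, -0.1, -0.0]
grip_width: -0.0
grasp_force: 0.0
(array([-0.036,  0.064,  2.785]), array([ 0.003, -0.001, -0.001]))
```

```bash
python3 -m pendant '[[0,0.06,0.4,0,0,0,-1],[-0.03,0.06,0.8,0,0,0,-1],[-0.03,0.06,1.2,0,0,0,-1],[-0.03,0.06,1.6,0,0,0,-1],[-0.03,0.06,2,0,0,0,-1],[-0.03,0.06,2.4,0,0,0,-1],[-0.03,0.06,2.6,0,0,0,-1],[-0.03,0.06,2.75,0,0,0,-1],[-0.03,0.06,2.75,0,0,0,-1],[-0.03,0.06,2.75,0,0,0,-1]]'
python3 -m pendant '[[0,0,0.02,0,0,0,-1],[0,0,0.04,0,0,0,-1],[0,0,0.06,0,0,0,-1],[0,0,0.08,0,0,0,-1],[0,0,0.1,0,0,0,-1],[0,0,0.12,0,0,0,-1],[0,0,0.14,0,0,0,-1],[0,0,0.16,0,0,0,-1],[0,0,0.18,0,0,0,-1],[0,0,0.2,0,0,0,-1]]'
```

```text
clock: 17.4
position: [0.4748, 0.1135, 0.1373]
ee_rot: [0.784, 0.62, 0.0, 0.0]
ft_force: [0.0, -0.4, -0.3]
grip_width: -0.002
grasp_force: 0.0
clock: 18.65
position: [0.4744, 0.1134, 0.1267]
ee_rot: [0.784, 0.62, -0.0, 0.0]
ft_force: [0.0, -0.6, 0.8]
grip_width: 0.0
grasp_force: 0.0
```

```bash
python3 -m pendant '[[0,0,0.02,0,0,0,-1],[0,0,0.04,0,0,0,-1],[0,0,0.06,0,0,0,-1],[0,0,0.08,0,0,0,-1],[0,0,0.1,0,0,0,-1],[0,0,0.12,0,0,0,-1],[0,0,0.14,0,0,0,-1],[0,0,0.16,0,0,0,-1],[0,0,0.16,0,0,0,-1],[0,0,0.16,0,0,0,-1]]'
```

```text
clock: 19.9
position: [0.4745, 0.1135, 0.1188]
ee_rot: [0.784, 0.62, -0.0, 0.0]
ft_force: [-0.1, 0.6, 1.0]
grip_width: 0.001
grasp_force: 0.0
```

```bash
python3 -m pendant '[[0,0,0.01,0,0,0,-1],[0,0,0.02,0,0,0,-1],[0,0,0.03,0,0,0,-1],[0,0,0.04,0,0,0,-1],[0,0,0.05,0,0,0,-1],[0,0,0.06,0,0,0,-1],[0,0,0.06,0,0,0,-1],[0,0,0.06,0,0,0,-1],[0,0,0.06,0,0,0,-1],[0,0,0.06,0,0,0,-1]]'
python3 -m pendant '[[0,0,0.01,0,0,0,-1],[0,0,0.02,0,0,0,-1],[0,0,0.03,0,0,0,-1],[0,0,0.04,0,0,0,-1],[0,0,0.05,0,0,0,-1],[0,0,0.06,0,0,0,-1],[0,0,0.06,0,0,0,-1],[0,0,0.06,0,0,0,-1],[0,0,0.06,0,0,0,-1],[0,0,0.06,0,0,0,-1]]'
```

```text
clock: 21.15
position: [0.4745, 0.1135, 0.1158]
ee_rot: [0.784, 0.62, 0.0, 0.0]
ft_force: [-3.1, -0.1, 2.8]
grip_width: 0.0
grasp_force: 1.5
clock: 22.4
position: [0.4745, 0.1133, 0.1128]
ee_rot: [0.784, 0.62, 0.0, 0.0]
ft_force: [0.8, -0.1, -0.1]
grip_width: 0.001
grasp_force: 0.2
```

```bash
python3 -m pendant '[[0,0,0.01,0,0,0,-1],[0,0,0.02,0,0,0,-1],[0,0,0.03,0,0,0,-1],[0,0,0.04,0,0,0,-1],[0,0,0.04,0,0,0,-1],[0,0,0.04,0,0,0,-1],[0,0,0.04,0,0,0,-1],[0,0,0.04,0,0,0,-1],[0,0,0.04,0,0,0,-1],[0,0,0.04,0,0,0,-1]]'
python3 - <<'E'
from h import *
im,d=manip.camera("side");f=[]
for i in range(4):
    manip.camera("side");f.append(manip.get_obs()["ft_force"])
print(np.round(f,1))
C=cloud("side",d);H,S,V=cv2.split(cv2.cvtColor(im,cv2.COLOR_RGB2HSV));L=(C[...,:2]-O)@Rs
m=(S>120)&((H<5)|(H>172))&(np.abs(L)<.03).all(-1)&(C[...,2]>.15)
print("handle top",m.sum(),np.percentile(C[m][:,2],90) if m.any() else 0)
cv2.imwrite("pics/side4.png",cv2.resize(im[100:300,150:350],None,fx=3,fy=3,interpolation=cv2.INTER_CUBIC)[:,:,::-1])
E
```

```text
clock: 23.65
position: [0.4745, 0.1134, 0.1108]
ee_rot: [0.784, 0.62, 0.0, 0.0]
ft_force: [0.0, 0.8, 0.6]
grip_width: -0.0
grasp_force: 0.1
[[-0.5 -0.7 -0.5]
 [-0.1  0.2 -0.2]
 [-0.1  0.6 -1.2]
 [-0.1 -0.2 -0.4]]
handle top 149 0.27085080930785643
```

View pics/side4.png

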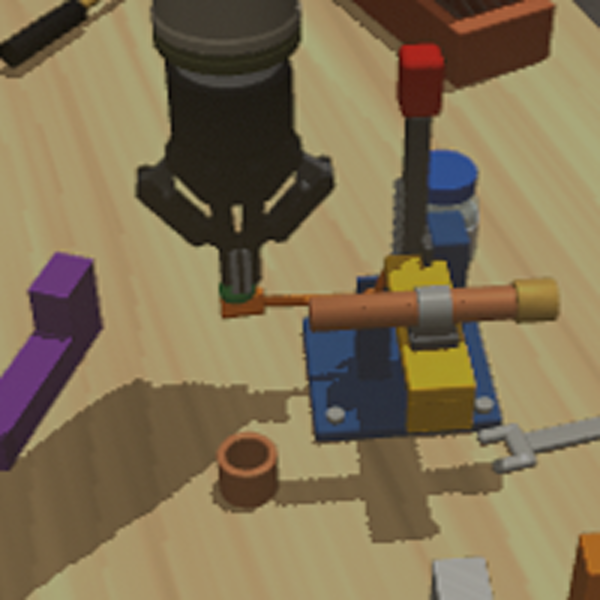

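Run:
```python
from h import *
print("tip_reach",manip.tip_reach)
for cam in("side","top"):
    im,d=manip.camera(cam);C=cloud(cam,d);H,S,V=cv2.split(cv2.cvtColor(im,cv2.COLOR_RGB2HSV))
    near=np.hypot(C[...,0]-.475,C[...,1]-.114)<.03
    g=near&(S>90)&(H>45)&(H<90)&(C[...,2]>.07)
    k=near&(S<90)&(C[...,2]>.07)&(C[...,2]<.16)
    o=near&(S>150)&(H<20)&(C[...,2]>.07)&(C[...,2]<.13)
    for n,m in(("green",g),("finger",k),("orange",o)):
        P=C[m]
        if len(P): print(cam,n,len(P),"min",np.round(np.percentile(P,2,0),4),"med",np.round(np.median(P,0),4),"max",np.round(np.percentile(P,98,0),4))
o=manip.get_obs();print(o["position"],o["ft_force"],o["clock"])
```

```text
tip_reach 0.014
side green 35 min [0.4623 0.1044 0.0915] med [0.4681 0.1093 0.0962] max [0.4834 0.1211 0.0989]
side finger 200 min [0.4518 0.0997 0.101 ] med [0.4752 0.1061 0.1322] max [0.5032 0.1223 0.1569]
side orange 104 min [0.4624 0.1014 0.0801] med [0.4817 0.1095 0.0842] max [0.5026 0.1212 0.0927]
[0.47446909 0.11345161 0.11079479] [-0.56571329  0.67172257 -0.24379142] 24.0
```

```bash
cat > chk.py <<'E'
from h import *
im,d=manip.camera("side");C=cloud("side",d);H,S,V=cv2.split(cv2.cvtColor(im,cv2.COLOR_RGB2HSV));L=(C[...,:2]-O)@Rs
m=(S>120)&((H<5)|(H>172))&(np.abs(L)<.03).all(-1)&(C[...,2]>.15)
g=(np.hypot(C[...,0]-.475,C[...,1]-.114)<.03)&(S>90)&(H>45)&(H<90)&(C[...,2]>.07)
f=[manip.get_obs()["ft_force"]]
for i in range(2): manip.camera("side");f.append(manip.get_obs()["ft_force"])
print("handle",m.sum(),np.percentile(C[m][:,2],90) if m.any() else 0,"green z98",np.percentile(C[g][:,2],98) if g.any() else 0,"f",np.round(np.mean(f,0),2),manip.get_obs()["position"])
E
python3 -m pendant '[[0,0,0.01,0,0,0,-1],[0,0,0.01,0,0,0,-1],[0,0,0.02,0,0,0,-1],[0,0,0.02,0,0,0,-1],[0,0,0.02,0,0,0,-1],[0,0,0.02,0,0,0,-1],[0,0,0.02,0,0,0,-1],[0,0,0.02,0,0,0,-1],[0,0,0.02,0,0,0,-1],[0,0,0.02,0,0,0,-1]]'
python3 chk.py
```

```text
clock: 25.25
position: [0.4745, 0.1135, 0.1098]
ee_rot: [0.784, 0.62, 0.0, 0.0]
ft_force: [0.4, 0.1, 0.8]
grip_width: 0.002
grasp_force: 0.0
handle 141 0.2672640125929944 green z98 0.09717779755565081 f [ 0.19 -0.24  2.19] [0.4745733  0.11345236 0.1099225 ]
```

```bash
python3 -m pendant '[[0,0,0.01,0,0,0,-1],[0,0,0.02,0,0,0,-1],[0,0,0.02,0,0,0,-1],[0,0,0.02,0,0,0,-1],[0,0,0.02,0,0,0,-1],[0,0,0.02,0,0,0,-1],[0,0,0.02,0,0,0,-1],[0,0,0.02,0,0,0,-1],[0,0,0.02,0,0,0,-1],[0,0,0.02,0,0,0,-1]]'
python3 chk.py
```

```text
clock: 26.65
position: [0.4744, 0.1134, 0.1088]
ee_rot: [0.784, 0.62, -0.0, 0.0]
ft_force: [-2.3, 0.1, 1.9]
grip_width: 0.002
grasp_force: 1.1
handle 130 0.26008662993074877 green z98 0.09661695682073414 f [-1.42  0.47  2.09] [0.47441077 0.11346626 0.10877091]
```

```bash
python3 -m pendant '[[0,0,0.01,0,0,0,-1],[0,0,0.02,0,0,0,-1],[0,0,0.02,0,0,0,-1],[0,0,0.02,0,0,0,-1],[0,0,0.02,0,0,0,-1],[0,0,0.02,0,0,0,-1],[0,0,0.02,0,0,0,-1],[0,0,0.02,0,0,0,-1],[0,0,0.02,0,0,0,-1],[0,0,0.02,0,0,0,-1]]'
python3 chk.py
```

```text
clock: 28.05
position: [0.4745, 0.1134, 0.1078]
ee_rot: [0.784, 0.62, 0.0, 0.0]
ft_force: [0.6, 0.3, 2.0]
grip_width: 0.001
grasp_force: 1.0
handle 95 0.23705595282043368 green z98 0.09640298424120405 f [-0.44  0.17  2.22] [0.47453597 0.11343596 0.10783867]
```

```bash
python3 -m pendant '[[0,0,0.01,0,0,0,-1],[0,0,0.02,0,0,0,-1],[0,0,0.02,0,0,0,-1],[0,0,0.02,0,0,0,-1],[0,0,0.02,0,0,0,-1],[0,0,0.02,0,0,0,-1],[0,0,0.02,0,0,0,-1],[0,0,0.02,0,0,0,-1],[0,0,0.02,0,0,0,-1],[0,0,0.02,0,0,0,-1]]'
python3 chk.py
```

```text
clock: 29.45
position: [0.4744, 0.1135, 0.1068]
ee_rot: [0.784, 0.62, -0.0, 0.0]
ft_force: [-1.9, -0.2, 1.7]
grip_width: 0.002
grasp_force: 1.7
handle 97 0.19841266035724087 green z98 0.09564712742747512 f [-1.26 -0.21  3.14] [0.47442954 0.11344738 0.10677631]
```

```bash
python3 -m pendant '[[0,0,0.01,0,0,0,-1],[0,0,0.01,0,0,0,-1],[0,0,0.01,0,0,0,-1],[0,0,0.01,0,0,0,-1],[0,0,0.01,0,0,0,-1],[0,0,0.01,0,0,0,-1],[0,0,0.01,0,0,0,-1],[0,0,0.01,0,0,0,-1],[0,0,0.01,0,0,0,-1],[0,0,0.01,0,0,0,-1]]'
python3 chk.py
```

```text
clock: 30.85
position: [0.4745, 0.1135, 0.1065]
ee_rot: [0.784, 0.62, -0.0, 0.0]
ft_force: [-2.5, -0.2, 6.7]
grip_width: -0.002
grasp_force: 3.4
handle 93 0.1946828467447012 green z98 0.09415126415929899 f [-3.24 -0.32  6.13] [0.47448535 0.11351919 0.10650106]
```

```bash
python3 -m pendant '[[0,0,0,0,0,0,-1],[0,0,0,0,0,0,-1],[0,0,0,0,0,0,-1],[0,0,0,0,0,0,-1],[0,0,0,0,0,0,-1],[0,0,0,0,0,0,-1],[0,0,0,0,0,0,-1],[0,0,0,0,0,0,-1],[0,0,0,0,0,0,-1],[0,0,0,0,0,0,-1]]'
python3 chk.py
python3 -m pendant '[[0,0,-0.1,0,0,0,-1],[0,0,-0.2,0,0,0,-1],[0,0,-0.4,0,0,0,-1],[0,0,-0.6,0,0,0,-1],[0,0,-0.9,0,0,0,-1],[0,0,-1.3,0,0,0,-1],[0,0,-1.7,0,0,0,-1],[0,0,-2,0,0,0,-1],[0,0,-2,0,0,0,-1],[0,0,-2,0,0,0,-1]]'
python3 chk.py
python3 - <<'E'
from h import *
im,d=manip.camera("side");cv2.imwrite("pics/side5.png",im[:,:,::-1])
E
```

```text
clock: 32.25
position: [0.4745, 0.1135, 0.1065]
ee_rot: [0.784, 0.62, -0.0, 0.0]
ft_force: [-2.7, 0.7, 6.0]
grip_width: -0.002
grasp_force: 3.4
handle 94 0.19471496611701458 green z98 0.09400292613971077 f [-3.55 -0.59  6.51] [0.4744676  0.11350933 0.10649204]
clock: 33.65
position: [0.4741, 0.1132, 0.2058]
ee_rot: [0.784, 0.62, -0.0, -0.0]
ft_force: [0.2, 0.2, -0.6]
grip_width: 0.002
grasp_force: 0.0
handle 92 0.19467713838649006 green z98 0.10811247963727903 f [-0.24  0.19 -0.21] [0.4740872  0.1133542  0.20563686]
```

View pics/side5.png

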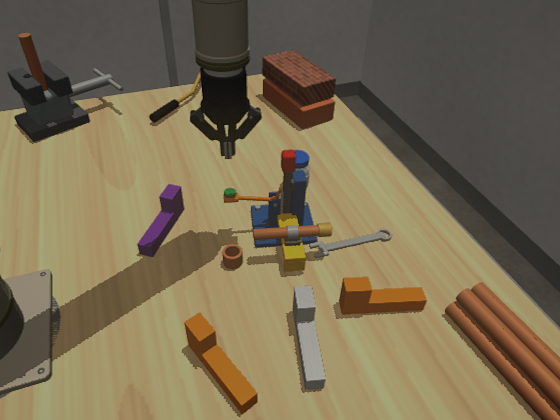

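The arm is home at (292,250), the block stands free at (308,335), and the gripper touches nothing.

```bash
python3 -c "
from workcell import manip
print(manip.hand_in())"
```

```text
the job is handed in; nothing more can be done
None
```

I handed the job in at about 34 s of the 72 s limit, with no verdict returned: I lifted the arm until the pawl held it at h 77 and drew the block about 138 mm straight out, where it stands upright; I then pressed the cap to its stop at about 6 N until the arm was home, and the jar, wrench and coupling look untouched in the last picture.

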